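# Thread the keeper bar's hinge pin through both knuckles

### The arm

A 6-joint arm with a two-finger parallel gripper is mounted at the origin on a cart in front of the work surface, level with it; the furniture and walls round the work are solid. World frame = base frame: x ahead of the robot, y to its left, z up, the work surface at z = 0. Lengths are in m, angles in degrees, forces in N, time in s.
With the tool pointing down it reaches from about 0.4 to 0.825 m from the base axis. Payload 7 kg.
Tool frame: the origin (TCP) lies on the centre line of the jaws, within the pads' length; the fingertips stand 22 mm ahead of it and the grasp point (between the pads) lies 3 mm ahead of it; z points along the fingers, y is the line along which they close (so a half turn about z gives the same grasp; the last joint's range is limited). The gripper opens to 88 mm and grips with 3 to 60 N. Pads are 19 mm wide; open, the fingers measure 130 mm over their backs; the gripper's body (78 mm by 193 mm) begins 47 mm behind the grasp point.
Start: joints at [85.606, 20.546, 0.682, 0, -70.136, -16.507], TCP at [0.241, 0.631, 0.249] pointing down, gripper open.
Joint ranges: [-176.03, 176.03], [-82.01, 121.73], [-58.28, 71.71], [-173.87, 95.51], [-174.79, -0.11], [-173.66, 173.66]. Speed limits (degrees/s): [136.94, 136.94, 172.46, 180, 180, 180].

### API

Orientations are given as [roll, pitch, yaw] about the fixed x, y, z axes, in that order (R = Rz(yaw) Ry(pitch) Rx(roll)).
In Python, from plant import get_state, cams, r gives the robot as it stands.
- The arm moves only by the tool apply_moves, never from a script. Its argument "targets" is a list of rows, each an object with "dp": the shift along the world's x, y, z in m, a list of three; "yaw": the turn about the world's z in degrees. In form: [{"dp": [x, y, z], "yaw": yaw}, ...]. A call has 1 to 20 rows; each row is the pose to reach, as a shift and turn from the pose commanded when the call began; what a row does not reach only later rows make up. A row lasts 1/12 s, in which the tool goes at most 41.7 mm and 7.16 degrees, less where a joint would pass 70% of its speed; a pose out of reach is approached as far as the arm can. A call with a gripper value outside its range is refused whole. "grip" is the gripper command: -1 is fully open, 1 is shut, values between are in proportion, set as the call begins (left out, the last holds). The fingers move at their own pace and stop on an object; "squeeze" is the grip in N (left out, the last holds). Time passes only in rows, so rows that repeat a pose let the fingers close. It gives the time, the measured TCP pose, the force, the opening and the grip force at its end, in the units of the state.
- get_state(): the state, without advancing time (a new reading comes with each control period).
- cams.capture(name): name is "side" or "top"; returns a dict with "image" (400x640x3 uint8, red, green, blue), "range_z" (400x640 float32, m along the optical axis (not along the pixel's ray), 0 where there is no reading), "fx", "fy", "cx", "cy" (pixels), "k1" (the pictures are not rectified: a ray, as slopes to the right and down, at radius r is drawn at 1 + k1 r^2 times it, then the intrinsics apply), "R" (3x3) and "t" (3): a world point X has camera coordinates R X + t. Camera axes: x right, y down, z forward; pixel columns grow to the right and rows downward; lengths in m; the calibration is good to about 2 mm. A picture is of the moment at which its call begins.
- r.close_job(): hands the job in; it is judged then, once.
The state is a dict: "time_s": time; "joints": joint angles; "qd": joint speeds; "joint_torque": joint torques, N m; "tcp_pos": TCP position; "eef_rot": TCP orientation; "contact_force": force on the tool from outside, world axes, zero at the start; "moment": the same for the moment, N m; "gripper_width": finger opening in m; "gripper_force": force on a finger pad.
Only numpy, scipy, OpenCV 4.12 (cv2) and the standard library are available. Lean on these libraries where they do the work, as an engineer would, in place of code of your own. Each camera call takes 0.05 s, during which the arm holds its last target. There are 200 camera calls.

### The job

The keeper bar of the vial rack has slipped along its rack, so the hole in its eye no longer stands over the hole hidden in the sill below. Take the hinge pin from its block, put it through the eye, line the two holes up by feel and send the pin down through both until its collar sits fully home on the eye. Let go of it, and work gently: never force the pin against the rack.

Things in the scene. Friction and masses are not known exactly. Their poses are not given: they have to be found in the camera images.
- rack: Aluminium vial rack, 90 (x) x 240 (y) x 64 mm, fixed; origin at the centre of its underside, z up. Along its x = -27 mm line (robot's side) lie a steel sill, top 42 mm up, and 1 mm above it the steel keeper bar. End blocks at y = +-88 to 120 mm, 56 mm high. Behind the bar a deck with three vials, tops 70 mm up. Pressing the pin on rack, sill or bar with over 30 N counts as forcing.
- sill_mid (a point): Point on the sill's top at rack x = -27, y = +20, z = 42 mm; axes as the rack's. The sill (lower knuckle, immovable) has ONE vertical through hole, 14 mm wide, hardly chamfered, 34 mm deep, with its centre anywhere from 14 mm before to 14 mm beyond this point along y. The bar hides it from all sensors and cameras; it differs each time and must be felt for with the pin.
- keeper (a joint): How far the keeper bar has slid along the rack's +y, in m, 0 to 0.046; starts between 0 and 0.006. The eye's hole is at rack x = -27 mm, y = -5 mm + this. The holes line up at a value from 0.011 to 0.039, so always to the +y side of the start. The bar only slides along y, about 2 N of friction, no spring; the pin standing in the eye takes it along when moved sideways.
- eye (a point): Centre of the eye's hole at the eye's top face, 64 mm above the rack's underside. The eye (upper knuckle) is the raised block of the keeper bar, 32 x 34 x 21 mm; z up, y along the bar. Its hole is vertical, 14 mm wide, right through, with a 3 mm countersink on top. The rest of the bar is 28 mm wide and 6 mm lower.
- pin_grip (a point): Grip point of the steel hinge pin, on its axis 80 mm above the nose; z along the pin, away from the nose. The round grip is 14 mm across and 40 mm long (54 to 94 mm from the nose). At the start it is upright, grip point 86 mm above the bench; with the nose on the undrilled sill it is 122 mm, and fully home 94 mm, above the rack's underside.
- pin: The hinge pin (55 to 115 g); origin at the centre of its nose, the flat lower end, z along the pin. From the nose: shank 12 mm across and 50 mm long, the blunt nose 10 mm across with a 1 mm wide, 2 mm high chamfer; collar 20 mm across, 4 mm thick; then the grip. Home means the collar rests on the eye's top.
- pin_block: The black block that the pin stands in, 60 x 60 x 36 mm, fixed; origin at the centre of its underside. One vertical hole in the middle, 13.5 mm wide and 30 mm deep.

How it is judged:
By the outcome, as a careful person would: the job done as asked, in the order asked, and still so for the second after the job is handed in, with the robot touching nothing.
It also fails if it takes over 64 s, if anything falls off the work surface, if the arm or the gripper's body presses on something with over 40 N, if the wrist force passes 120 N, or if a joint passes its speed limit or range.

## Working session

There is one attempt and no reset: what is moved stays moved. The work goes in short steps, Python scripts to look and compute and a tool call to move; the robot and the scene stay as the last step left them, time stands still between calls to the robot, and variables do not carry over. Pictures are saved under pics/ and viewed, at most 10 in all, crops included, and the job is handed in when it is done.

Besides the shell and the picture viewer there is one more tool, called after "Request:" as name(argument=value, ...), one argument or row to a line, values as JSON. apply_moves: Moves the arm, as the interface text tells. Its arguments: {"type":"object","properties":{"targets":{"type":"array","items":{"type":"object","properties":{"dp":{"type":"array","items":{"type":"number"}},"yaw":{"type":"number"}}}},"grip":{"type":"number"},"squeeze":{"type":"number"}},"required":["targets"]}

```bash
mkdir -p pics; python3 - <<'E'
from plant import get_state,cams,r
import cv2,numpy as np
print(get_state())
for n in("side","top"):
    c=cams.capture(n);np.savez(f"{n}0.npz",**c)
    cv2.imwrite(f"pics/{n}0.png",c["image"][:,:,::-1]);print(n,c["R"],c["t"],c["fx"],c["k1"])
E
```

```text
{'time_s': 0.0, 'joints': array([ 8.56030780e+01,  2.05901902e+01,  6.32537311e-01, -2.01203809e-02,
       -7.01344101e+01, -1.65061432e+01]), 'qd': array([-0.00717553, -0.02129263,  0.0289133 ,  0.02255692,  0.04536155,
        0.02216736]), 'joint_torque': array([-6.50894999e-04, -5.82721961e+01,  2.93045551e+01,  6.99691460e+00,
        6.80463592e-03, -1.75280138e-04]), 'tcp_pos': array([0.24070049, 0.63013617, 0.24762731]), 'eef_rot': array([ 1.79906357e+02, -8.02440344e-03, -2.09099111e+01]), 'contact_force': array([ 0.71506855, -0.76908711, -0.11834711]), 'moment': array([ 0.00853553,  0.0063533 , -0.02169025]), 'gripper_force': 0.0, 'gripper_width': 0.0873530138180759}
side [[-0.82053417 -0.57158284 -0.00409048]
 [-0.19961776  0.2932517  -0.9349632 ]
 [ 0.53560847 -0.76635272 -0.35472112]] [0.40378574 0.18604658 0.73127837] 390.11708016241903 0.002834897186441886
top [[-0.00834764 -0.99993423  0.00786407]
 [-0.98738217  0.00699867 -0.15820071]
 [ 0.15813526 -0.00908544 -0.98737566]] [-0.00109349  0.50735651  0.86678084] 388.20667760665674 0.027332717536985685
```

View pics/side0.png

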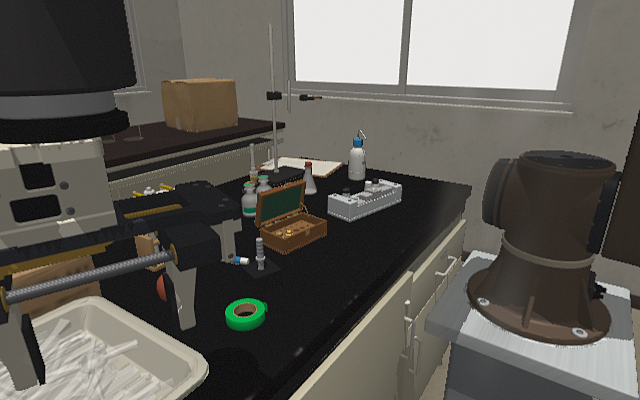

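View pics/top0.png

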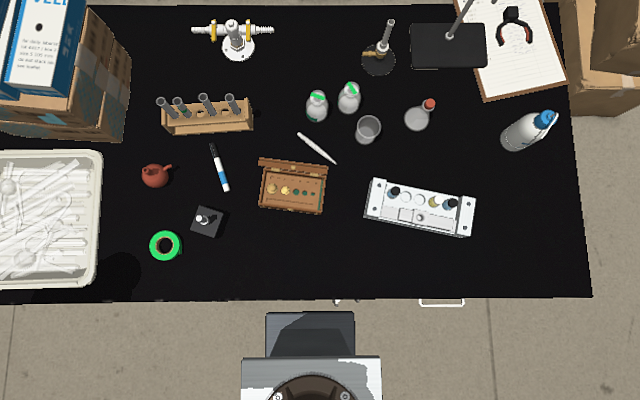

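```bash
cat > h.py <<'E'
import numpy as np,cv2
def world(c,u,v,z=None):
    K=np.array([[c["fx"],0,c["cx"]],[0,c["fy"],c["cy"]],[0,0,1.]])
    p=cv2.undistortPoints(np.array([[[u,v]]],float),K,np.array([float(c["k1"]),0,0,0]))[0,0]
    d=np.array([p[0],p[1],1.]);R=np.array(c["R"]);t=np.array(c["t"])
    if z is None: return R.T@(d*c["range_z"][int(round(v)),int(round(u))]-t)
    o=-R.T@t;w=R.T@d
    return o+w*(z-o[2])/w[2]
def pix(c,X):
    K=np.array([[c["fx"],0,c["cx"]],[0,c["fy"],c["cy"]],[0,0,1.]])
    return cv2.projectPoints(np.array([X],float),cv2.Rodrigues(np.array(c["R"]))[0],np.array(c["t"],float),K,np.array([float(c["k1"]),0,0,0]))[0][0,0]
E
python3 - <<'E'
from h import *
a=dict(np.load("top0.npz"));s=dict(np.load("side0.npz"))
f=lambda im,x0,y0,w,h,k:cv2.resize(im[y0:y0+h,x0:x0+w,::-1],None,fx=k,fy=k,interpolation=cv2.INTER_CUBIC)
A=f(a["image"],355,168,130,75,6)   # 780x450
cv2.imwrite("pics/c1.png",A)
B=np.zeros((420,800,3),np.uint8)
B[:,:400]=cv2.resize(f(a["image"],180,195,60,60,6),(400,400)).repeat(1,0)[:400].copy() if 0 else cv2.copyMakeBorder(cv2.resize(a["image"][195:245,185:235,::-1],(400,400),interpolation=cv2.INTER_CUBIC),0,20,0,0,0)
B[:400,400:]=cv2.resize(s["image"][225:285,230:290,::-1],(400,400),interpolation=cv2.INTER_CUBIC)
cv2.imwrite("pics/c2.png",B)
E
```

```text
(no output)
```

View pics/c1.png

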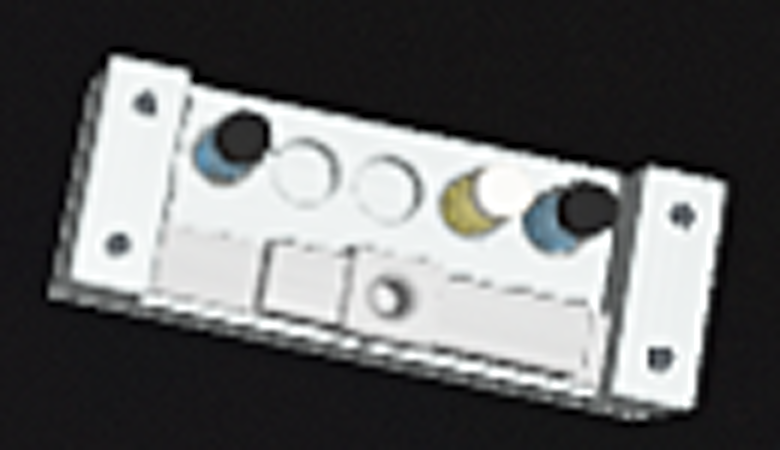

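View pics/c2.png

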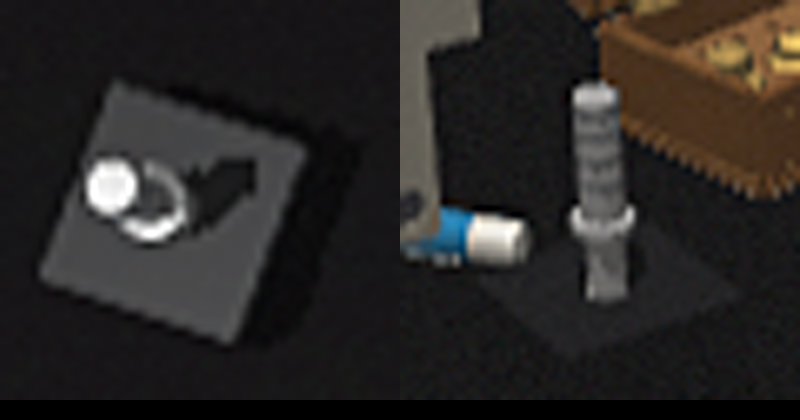

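```bash
python3 - <<'E'
from h import *
np.set_printoptions(precision=4,suppress=True)
a=dict(np.load("top0.npz"));s=dict(np.load("side0.npz"))
C=lambda x,y:(355+(x+.5)/6-.5,168+(y+.5)/6-.5)
B=lambda x,y:(185+(x+.5)/8-.5,195+(y+.5)/8-.5)
print("cam",-a["R"].T@a["t"])
sc=[world(a,*C(*p),.056) for p in[(145,102),(118,243),(683,214),(660,357)]]
print(np.array(sc)); cen=np.mean(sc,0); d=sc[0]+sc[1]-np.array(sc[2])-sc[3]; print("cen",cen,"len",np.linalg.norm(d)/2,"yaw",np.degrees(np.arctan2(-d[0],d[1])))
co=np.array([world(a,*C(*p),.056) for p in[(110,55),(72,285),(727,182),(693,410)]]);print("corners",co,co.mean(0))
for z in(.064,.060):print("hole",world(a,*C(392,297),z))
print("eye range", world(a,*C(390,297)),world(a,*C(340,297)),[world(a,*C(x,y))[2].round(4) for x,y in[(305,282),(365,270),(430,310),(500,320),(220,265),(145,170),(665,290)]])
bc=np.array([world(a,*B(*p),.036) for p in[(115,80),(308,150),(235,345),(40,280)]]);print("block",bc,bc.mean(0))
print("pintop",world(a,*B(112,187),.100),world(a,*B(112,187)))
S=lambda x,y:(230+(x-400+.5)/400*60-.5,225+(y+.5)/400*60-.5)
print("side pintop",world(s,*S(596,97),.100))
E
```

```text
cam [0.3639 0.0032 0.9361]
[[ 0.5423 -0.16    0.056 ]
 [ 0.4875 -0.1477  0.056 ]
 [ 0.4972 -0.3636  0.056 ]
 [ 0.4426 -0.351   0.056 ]]
cen [ 0.4924 -0.2556  0.056 ] len 0.20836901466797306 yaw -12.482183354126354
corners [[ 0.5609 -0.1471  0.056 ]
 [ 0.4715 -0.1297  0.056 ]
 [ 0.5095 -0.3813  0.056 ]
 [ 0.4225 -0.3619  0.056 ]] [ 0.4911 -0.255   0.056 ]
hole [ 0.4651 -0.2488  0.064 ]
hole [ 0.4656 -0.25    0.06  ]
eye range [ 0.4678 -0.2548  0.0406] [ 0.4658 -0.2305  0.0594] [np.float64(0.0563), np.float64(0.0656), np.float64(0.0665), np.float64(0.0601), np.float64(0.0411), np.float64(0.0555), np.float64(0.0561)]
block [[0.5016 0.2585 0.036 ]
 [0.4806 0.2019 0.036 ]
 [0.4242 0.2212 0.036 ]
 [0.4434 0.2778 0.036 ]] [0.4624 0.2398 0.036 ]
pintop [0.4627 0.24   0.1   ] [0.4624 0.2394 0.1021]
side pintop [0.4617 0.2391 0.1   ]
```

Request:
apply_moves(
  targets=[
    {"dp":[0.2215,-0.391,0],"yaw":8.5},
    {"dp":[0.2215,-0.391,0],"yaw":8.5},
    {"dp":[0.2215,-0.391,0],"yaw":8.5},
    {"dp":[0.2215,-0.391,0],"yaw":8.5},
    {"dp":[0.2215,-0.391,0],"yaw":8.5},
    {"dp":[0.2215,-0.391,0],"yaw":8.5},
    {"dp":[0.2215,-0.391,0],"yaw":8.5},
    {"dp":[0.2215,-0.391,0],"yaw":8.5},
    {"dp":[0.2215,-0.391,0],"yaw":8.5},
    {"dp":[0.2215,-0.391,0],"yaw":8.5},
    {"dp":[0.2215,-0.391,-0.03],"yaw":8.5},
    {"dp":[0.2215,-0.391,-0.07],"yaw":8.5},
    {"dp":[0.2215,-0.391,-0.09],"yaw":8.5},
    {"dp":[0.2215,-0.391,-0.09],"yaw":8.5},
    {"dp":[0.2215,-0.391,-0.09],"yaw":8.5},
  ],
  grip=-0.2,
)

```text
time_s: 1.35
tcp_pos: [0.4622, 0.239, 0.1581]
eef_rot: [179.9, 0.1, -12.4]
contact_force: [-0.8, -0.1, 0.7]
gripper_width: 0.0523
gripper_force: 0.0
```

Request:
apply_moves(
  targets=[
    {"dp":[0.0003,0.0007,-0.035],"yaw":0},
    {"dp":[0.0003,0.0007,-0.06],"yaw":0},
    {"dp":[0.0003,0.0007,-0.069],"yaw":0},
    {"dp":[0.0003,0.0007,-0.069],"yaw":0},
    {"dp":[0.0003,0.0007,-0.069],"yaw":0},
  ],
)

```text
time_s: 1.77
tcp_pos: [0.4634, 0.2413, 0.0911]
eef_rot: [-180.0, -0.1, -12.3]
contact_force: [-0.2, 0.0, 0.8]
gripper_width: 0.0526
gripper_force: 0.0
```

Request:
apply_moves(
  targets=[
    {"dp":[0,0,0],"yaw":0},
    {"dp":[0,0,0],"yaw":0},
    {"dp":[0,0,0],"yaw":0},
    {"dp":[0,0,0],"yaw":0},
    {"dp":[0,0,0],"yaw":0},
    {"dp":[0,0,0],"yaw":0},
    {"dp":[0,0,0],"yaw":0},
  ],
  grip=1,
  squeeze=40,
)

```text
time_s: 2.35
tcp_pos: [0.4627, 0.2402, 0.0897]
eef_rot: [-180.0, -0.0, -12.4]
contact_force: [-0.6, 0.5, 2.8]
gripper_width: 0.0132
gripper_force: 40.0
```

Request:
apply_moves(
  targets=[
    {"dp":[0,0,0.03],"yaw":0},
    {"dp":[0,0,0.07],"yaw":0},
    {"dp":[0,0,0.11],"yaw":0},
    {"dp":[0,0,0.15],"yaw":0},
    {"dp":[0,-0.02,0.18],"yaw":0},
    {"dp":[0.002,-0.06,0.18],"yaw":0},
    {"dp":[0.002,-0.1,0.18],"yaw":0},
    {"dp":[0.002,-0.14,0.18],"yaw":0},
    {"dp":[0.002,-0.18,0.18],"yaw":0},
    {"dp":[0.002,-0.22,0.18],"yaw":0},
    {"dp":[0.002,-0.26,0.18],"yaw":0},
    {"dp":[0.002,-0.3,0.18],"yaw":0},
    {"dp":[0.002,-0.34,0.18],"yaw":0},
    {"dp":[0.002,-0.38,0.18],"yaw":0},
    {"dp":[0.002,-0.42,0.18],"yaw":0},
    {"dp":[0.002,-0.455,0.17],"yaw":0},
    {"dp":[0.002,-0.475,0.15],"yaw":0},
    {"dp":[0.002,-0.49,0.12],"yaw":0},
    {"dp":[0.002,-0.49,0.09],"yaw":0},
    {"dp":[0.002,-0.49,0.08],"yaw":0},
  ],
)

```text
time_s: 4.02
tcp_pos: [0.4617, -0.25, 0.1651]
eef_rot: [-180.0, 0.4, -12.6]
contact_force: [-1.0, 0.9, -2.1]
gripper_width: 0.0135
gripper_force: 40.0
```

Request:
apply_moves(
  targets=[
    {"dp":[0,0,0],"yaw":0},
    {"dp":[0,0,0],"yaw":0},
    {"dp":[0,0,0],"yaw":0},
  ],
)

```text
time_s: 4.27
tcp_pos: [0.4659, -0.2496, 0.1714]
eef_rot: [180.0, -0.1, -12.3]
contact_force: [0.1, 0.5, -1.3]
gripper_width: 0.013
gripper_force: 40.0
```

```bash
python3 - <<'E'
from h import *
from plant import cams,get_state
s=get_state();print(s["time_s"],s["tcp_pos"],s["contact_force"],s["moment"])
a=cams.capture("side");np.savez("side1.npz",**a)
b=cams.capture("top");np.savez("top1.npz",**b)
n=s["tcp_pos"]-[0,0,.083]
print(pix(a,n),pix(b,n),pix(a,[.465,-.249,.064]))
u,v=pix(a,n).astype(int);print(u,v)
cv2.imwrite("pics/s1.png",cv2.resize(a["image"][v-45:v+30,u-50:u+50,::-1],(800,600),interpolation=cv2.INTER_CUBIC))
E
```

```text
4.2667 [ 0.46588166 -0.24959892  0.17141156] [ 0.06498482  0.50348866 -1.30386714] [ 0.01297262  0.01578404 -0.00989391]
[372.57112216 181.43804571] [423.3934659  215.43760149] [372.35717412 189.45566068]
372 181
```

View pics/s1.png

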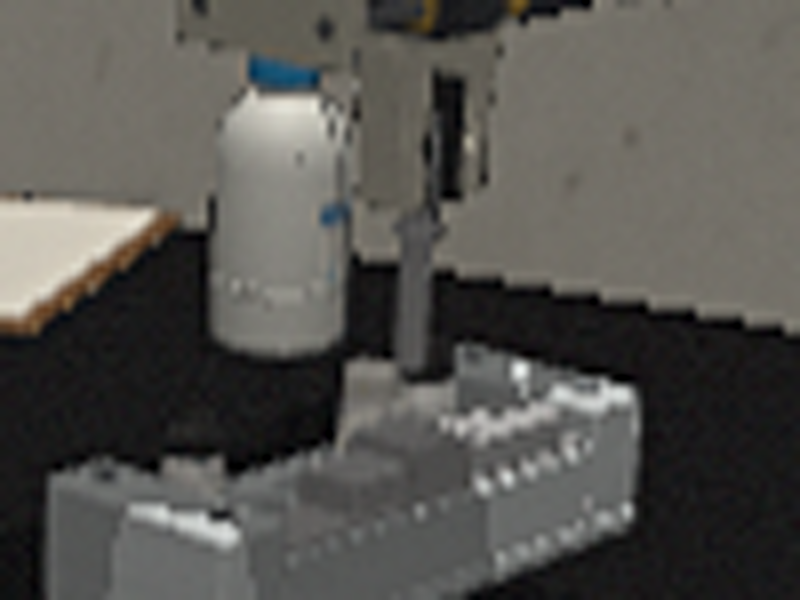

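Request:
apply_moves(
  targets=[
    {"dp":[0,0,-0.01],"yaw":0},
    {"dp":[0,0,-0.02],"yaw":0},
    {"dp":[0,0,-0.025],"yaw":0},
    {"dp":[0,0,-0.027],"yaw":0},
    {"dp":[0,0,-0.027],"yaw":0},
  ],
)

```text
time_s: 4.78
tcp_pos: [0.4641, -0.2496, 0.1416]
eef_rot: [180.0, 0.1, -12.4]
contact_force: [0.5, 0.2, -1.4]
gripper_width: 0.0132
gripper_force: 40.0
```

Request:
apply_moves(
  targets=[
    {"dp":[0,0,-0.001],"yaw":0},
    {"dp":[0,0,-0.002],"yaw":0},
    {"dp":[0,0,-0.003],"yaw":0},
    {"dp":[0,0,-0.003],"yaw":0},
  ],
)

```text
time_s: 5.12
tcp_pos: [0.4646, -0.2498, 0.1395]
eef_rot: [-180.0, 0.0, -12.4]
contact_force: [0.5, 0.4, -0.7]
gripper_width: 0.0129
gripper_force: 40.0
```

Request:
apply_moves(
  targets=[
    {"dp":[0,0,-0.003],"yaw":0},
    {"dp":[0,0,-0.006],"yaw":0},
    {"dp":[0,0,-0.009],"yaw":0},
    {"dp":[0,0,-0.011],"yaw":0},
    {"dp":[0,0,-0.011],"yaw":0},
  ],
)

```text
time_s: 5.53
tcp_pos: [0.4643, -0.2497, 0.1279]
eef_rot: [-180.0, 0.1, -12.4]
contact_force: [-0.4, 0.6, -0.9]
gripper_width: 0.0133
gripper_force: 40.0
```

Request:
apply_moves(
  targets=[
    {"dp":[0,0,-0.001],"yaw":0},
    {"dp":[0,0,-0.0015],"yaw":0},
    {"dp":[0,0,-0.002],"yaw":0},
    {"dp":[0,0,-0.002],"yaw":0},
  ],
)

```text
time_s: 5.87
tcp_pos: [0.4647, -0.2497, 0.1265]
eef_rot: [-180.0, -0.0, -12.4]
contact_force: [-0.2, -0.2, -0.6]
gripper_width: 0.0132
gripper_force: 40.0
```

Request:
apply_moves(
  targets=[
    {"dp":[0,0,-0.0005],"yaw":0},
    {"dp":[0,0,-0.001],"yaw":0},
    {"dp":[0,0,-0.001],"yaw":0},
  ],
)

```text
time_s: 6.12
tcp_pos: [0.4647, -0.2498, 0.1257]
eef_rot: [180.0, -0.0, -12.4]
contact_force: [0.5, 0.7, 0.9]
gripper_width: 0.0133
gripper_force: 40.0
```

Request:
apply_moves(
  targets=[
    {"dp":[0,0,-0.0005],"yaw":0},
    {"dp":[0,0,-0.001],"yaw":0},
    {"dp":[0,0,-0.001],"yaw":0},
  ],
)

```text
time_s: 6.37
tcp_pos: [0.4651, -0.25, 0.1256]
eef_rot: [180.0, -0.1, -12.4]
contact_force: [-2.7, 0.5, 7.7]
gripper_width: 0.0132
gripper_force: 40.0
```

Request:
apply_moves(
  targets=[
    {"dp":[0.0002,0.001,0],"yaw":0},
    {"dp":[0.0004,0.002,0],"yaw":0},
    {"dp":[0.0006,0.003,0],"yaw":0},
    {"dp":[0.0006,0.003,0],"yaw":0},
  ],
)

```text
time_s: 6.7
tcp_pos: [0.4655, -0.2478, 0.1256]
eef_rot: [179.9, -0.1, -12.4]
contact_force: [-2.0, -5.4, 6.5]
gripper_width: 0.0135
gripper_force: 40.0
```

Request:
apply_moves(
  targets=[
    {"dp":[0.0002,0.001,0],"yaw":0},
    {"dp":[0.0004,0.002,0],"yaw":0},
    {"dp":[0.0004,0.002,0],"yaw":0},
  ],
)

```text
time_s: 6.95
tcp_pos: [0.4658, -0.2459, 0.1256]
eef_rot: [179.9, -0.1, -12.4]
contact_force: [-2.7, -5.0, 6.1]
gripper_width: 0.0132
gripper_force: 40.0
```

Request:
apply_moves(
  targets=[
    {"dp":[0.0002,0.001,0],"yaw":0},
    {"dp":[0.0004,0.002,0],"yaw":0},
    {"dp":[0.0004,0.002,0],"yaw":0},
  ],
)

```text
time_s: 7.2
tcp_pos: [0.4663, -0.2439, 0.1256]
eef_rot: [179.9, -0.1, -12.4]
contact_force: [-1.7, -4.8, 5.5]
gripper_width: 0.0136
gripper_force: 40.0
```

Request:
apply_moves(
  targets=[
    {"dp":[0.0002,0.001,0],"yaw":0},
    {"dp":[0.0004,0.002,0],"yaw":0},
    {"dp":[0.0004,0.002,0],"yaw":0},
  ],
)

```text
time_s: 7.45
tcp_pos: [0.4667, -0.2418, 0.1256]
eef_rot: [179.9, -0.1, -12.4]
contact_force: [-2.6, -4.9, 5.8]
gripper_width: 0.0131
gripper_force: 40.0
```

Request:
apply_moves(
  targets=[
    {"dp":[0.0002,0.001,0],"yaw":0},
    {"dp":[0.0004,0.002,0],"yaw":0},
    {"dp":[0.0004,0.002,0],"yaw":0},
  ],
)

```text
time_s: 7.7
tcp_pos: [0.4671, -0.2398, 0.1256]
eef_rot: [179.9, -0.1, -12.4]
contact_force: [-2.7, -4.2, 5.7]
gripper_width: 0.0129
gripper_force: 40.0
```

Request:
apply_moves(
  targets=[
    {"dp":[0.0002,0.001,0],"yaw":0},
    {"dp":[0.0004,0.002,0],"yaw":0},
    {"dp":[0.0004,0.002,0],"yaw":0},
  ],
)

```text
time_s: 7.95
tcp_pos: [0.4676, -0.2377, 0.1256]
eef_rot: [179.9, -0.1, -12.4]
contact_force: [-0.8, -4.8, 4.6]
gripper_width: 0.0131
gripper_force: 40.0
```

Request:
apply_moves(
  targets=[
    {"dp":[0.0002,0.001,-0.0002],"yaw":0},
    {"dp":[0.0004,0.002,-0.0002],"yaw":0},
    {"dp":[0.0004,0.002,-0.0002],"yaw":0},
  ],
)

```text
time_s: 8.2
tcp_pos: [0.468, -0.2358, 0.1255]
eef_rot: [179.9, -0.1, -12.4]
contact_force: [-2.1, -4.9, 5.9]
gripper_width: 0.0133
gripper_force: 40.0
```

Request:
apply_moves(
  targets=[
    {"dp":[0.0002,0.001,0],"yaw":0},
    {"dp":[0.0004,0.002,0],"yaw":0},
    {"dp":[0.0004,0.002,0],"yaw":0},
  ],
)

```text
time_s: 8.45
tcp_pos: [0.468, -0.2332, 0.1248]
eef_rot: [180.0, -0.0, -12.4]
contact_force: [-0.7, -1.9, 0.3]
gripper_width: 0.013
gripper_force: 40.0
```

Request:
apply_moves(
  targets=[
    {"dp":[0.0001,0.0005,-0.0005],"yaw":0},
    {"dp":[0.0001,0.0005,-0.001],"yaw":0},
    {"dp":[0.0001,0.0005,-0.001],"yaw":0},
  ],
)

```text
time_s: 8.7
tcp_pos: [0.468, -0.2322, 0.1231]
eef_rot: [-180.0, 0.0, -12.4]
contact_force: [0.3, -2.1, -0.3]
gripper_width: 0.0132
gripper_force: 40.0
```

Request:
apply_moves(
  targets=[
    {"dp":[0,0,-0.001],"yaw":0},
    {"dp":[0,0,-0.002],"yaw":0},
    {"dp":[0,0,-0.002],"yaw":0},
  ],
)

```text
time_s: 8.95
tcp_pos: [0.468, -0.2322, 0.121]
eef_rot: [-180.0, 0.0, -12.4]
contact_force: [-0.2, -1.6, -1.2]
gripper_width: 0.0131
gripper_force: 40.0
```

Request:
apply_moves(
  targets=[
    {"dp":[0,0,-0.0015],"yaw":0},
    {"dp":[0,0,-0.003],"yaw":0},
    {"dp":[0,0,-0.0045],"yaw":0},
    {"dp":[0,0,-0.006],"yaw":0},
    {"dp":[0,0,-0.006],"yaw":0},
  ],
)

```text
time_s: 9.37
tcp_pos: [0.468, -0.2322, 0.1149]
eef_rot: [-180.0, 0.0, -12.4]
contact_force: [0.3, -1.7, -2.1]
gripper_width: 0.0132
gripper_force: 40.0
```

Request:
apply_moves(
  targets=[
    {"dp":[0,0,-0.002],"yaw":0},
    {"dp":[0,0,-0.004],"yaw":0},
    {"dp":[0,0,-0.006],"yaw":0},
    {"dp":[0,0,-0.008],"yaw":0},
    {"dp":[0,0,-0.008],"yaw":0},
  ],
)

```text
time_s: 9.78
tcp_pos: [0.468, -0.2322, 0.1069]
eef_rot: [-180.0, 0.0, -12.4]
contact_force: [-0.6, -1.8, -3.1]
gripper_width: 0.0132
gripper_force: 40.0
```

Request:
apply_moves(
  targets=[
    {"dp":[0,0,-0.002],"yaw":0},
    {"dp":[0,0,-0.004],"yaw":0},
    {"dp":[0,0,-0.006],"yaw":0},
    {"dp":[0,0,-0.008],"yaw":0},
    {"dp":[0,0,-0.008],"yaw":0},
  ],
)

```text
time_s: 10.2
tcp_pos: [0.468, -0.2322, 0.0989]
eef_rot: [-180.0, 0.0, -12.4]
contact_force: [0.2, -1.4, -2.0]
gripper_width: 0.0134
gripper_force: 40.0
```

Request:
apply_moves(
  targets=[
    {"dp":[0,0,-0.0005],"yaw":0},
    {"dp":[0,0,-0.001],"yaw":0},
    {"dp":[0,0,-0.001],"yaw":0},
  ],
)

```text
time_s: 10.45
tcp_pos: [0.4681, -0.2322, 0.0983]
eef_rot: [-180.0, 0.0, -12.4]
contact_force: [0.7, -1.7, -1.0]
gripper_width: 0.0132
gripper_force: 40.0
```

Request:
apply_moves(
  targets=[
    {"dp":[0,0,-0.0005],"yaw":0},
    {"dp":[0,0,-0.001],"yaw":0},
    {"dp":[0,0,-0.001],"yaw":0},
  ],
)

```text
time_s: 10.7
tcp_pos: [0.4682, -0.2323, 0.0977]
eef_rot: [180.0, -0.0, -12.4]
contact_force: [-1.5, -0.4, 3.4]
gripper_width: 0.0131
gripper_force: 40.0
```

Request:
apply_moves(
  targets=[
    {"dp":[0,0,-0.0005],"yaw":0},
    {"dp":[0,0,-0.0007],"yaw":0},
    {"dp":[0,0,-0.0007],"yaw":0},
  ],
)

```text
time_s: 10.95
tcp_pos: [0.4683, -0.2323, 0.0976]
eef_rot: [180.0, -0.0, -12.4]
contact_force: [-4.5, -0.2, 10.0]
gripper_width: 0.013
gripper_force: 40.0
```

Request:
apply_moves(
  targets=[
    {"dp":[0,0,0.0008],"yaw":0},
    {"dp":[0,0,0.0008],"yaw":0},
  ],
  squeeze=10,
)

```text
time_s: 11.12
tcp_pos: [0.4683, -0.2323, 0.0976]
eef_rot: [-180.0, -0.0, -12.4]
contact_force: [-0.1, -1.5, 2.2]
gripper_width: 0.0131
gripper_force: 10.0
```

Request:
apply_moves(
  targets=[
    {"dp":[0,0,0],"yaw":0},
    {"dp":[0,0,0],"yaw":0},
    {"dp":[0,0,0],"yaw":0},
    {"dp":[0,0,0],"yaw":0},
    {"dp":[0,0,0],"yaw":0},
    {"dp":[0,0,0],"yaw":0},
  ],
  grip=-0.2,
)

```text
time_s: 11.62
tcp_pos: [0.4681, -0.2322, 0.0974]
eef_rot: [-180.0, 0.0, -12.4]
contact_force: [-0.2, 0.0, 0.1]
gripper_width: 0.0481
gripper_force: 0.0
```

Request:
apply_moves(
  targets=[
    {"dp":[0,0,0.02],"yaw":0},
    {"dp":[0,0,0.05],"yaw":0},
    {"dp":[0,0,0.09],"yaw":0},
    {"dp":[0,0,0.13],"yaw":0},
    {"dp":[0,0.04,0.15],"yaw":0},
    {"dp":[0,0.08,0.15],"yaw":0},
    {"dp":[0,0.12,0.15],"yaw":0},
    {"dp":[0,0.16,0.15],"yaw":0},
    {"dp":[0,0.2,0.15],"yaw":0},
    {"dp":[0,0.24,0.15],"yaw":0},
    {"dp":[0,0.28,0.15],"yaw":0},
    {"dp":[0,0.28,0.15],"yaw":0},
  ],
)

```text
time_s: 12.62
tcp_pos: [0.4684, 0.0531, 0.2478]
eef_rot: [-179.9, -0.1, -12.1]
contact_force: [0.3, -0.4, 0.5]
gripper_width: 0.0526
gripper_force: 0.0
```

```bash
python3 - <<'E'
from h import *
from plant import cams
a=cams.capture("side");b=cams.capture("top")
u,v=pix(a,[.468,-.232,.064]).astype(int);x,y=pix(b,[.468,-.232,.064]).astype(int)
f=lambda i,u,v:cv2.resize(i[v-35:v+35,u-35:u+35,::-1],(400,400),interpolation=cv2.INTER_CUBIC)
cv2.imwrite("pics/e.png",np.hstack([f(a["image"],u,v),f(b["image"],x,y)]))
p=b["image"][y-35:y+35,x-35:x+35]
# highest point near pin
best=max((world(b,X,Y) for X in range(x-12,x+13) for Y in range(y-12,y+13) if b["range_z"][Y,X]>0),key=lambda w:w[2] if w[0]<.485 else 0);print(best)
E
```

```text
[ 0.4706709  -0.23393323  0.11077441]
```

View pics/e.png

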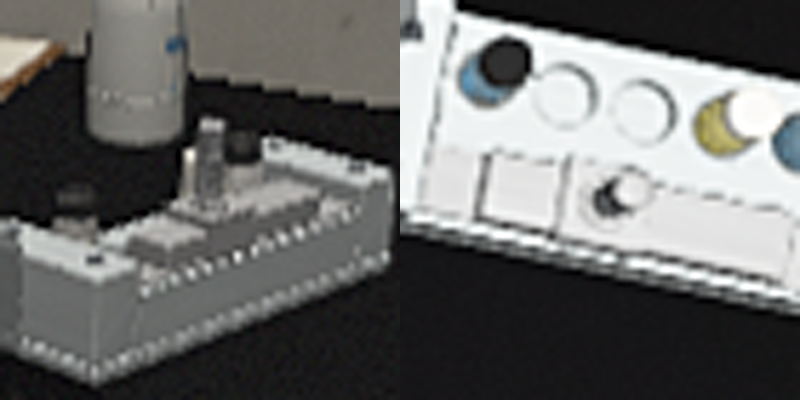

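The pin stands upright in the eye (side crop about 210,165) with its collar on the eye's top. Its top measures about 0.110 m, and fully home would be 0.108 m. The gripper is clear.

```bash
python3 -c "
from plant import r
print(r.close_job())"
```

```text
the job is handed in; nothing more can be done
None
```

The hinge pin is through the eye and the sill with its collar home on the eye, let go and handed in at about 13 s; the highest force reading seen while it was in the rack was about 11 N.

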